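# Put the safety padlock away in the lockout cabinet and clamp its lid down

### The arm

A 6-joint arm with a two-finger parallel gripper is mounted at the origin on the work surface. World frame = base frame: x ahead of the robot, y to its left, z up, the work surface at z = 0. Lengths are in m, angles in rad, forces in N, time in s.
With the tool pointing down it reaches from about 0.25 to 0.725 m from the base axis. Payload 4 kg.
Tool frame: the origin (TCP) lies midway between the tips of the shut fingers; the grasp point (between the pads) lies 19 mm behind it; x points along the fingers, y is the direction in which the jaws open and shut, and the axes are right-handed (so a half turn about x gives the same grasp; the last joint's range is limited). The gripper opens to 85 mm and grips with 20 to 120 N. Pads are 22 mm wide; open, the fingers measure 114 mm over their backs; the gripper's body (76 mm by 85 mm) begins 54 mm behind the grasp point. The pads swing forward as they close: fully open they stand 13 mm farther back than shut.
Start: joints at [1.237, 0.241, 0.005, 1.335, 0, 1.571], TCP at [0.164, 0.472, 0.231] pointing down, gripper open.
Joint ranges: [-2.72, 2.72], [-1.05, 1.87], [-1.09, 1.28], [-1.99, 2.15], [-1.42, 1.44], [-3.14, 3.14]. Speed limits (rad/s): [2.79, 2.79, 3.14, 3.14, 3.14, 3.14].

### API

Orientations are given as a unit quaternion [x, y, z, w].
In Python, from workcell import * gives the robot as it stands.
- The arm moves only by the tool play_rows, never from a script. Its argument "plan" is a list of rows, each a list of 7 numbers: the shift along the tool's x, y, z in mm, then the turn, a rotation vector about the tool's x, y, z in rad, then the closure, from -1 (fully open) to 1 (shut). In form: [[x, y, z, rx, ry, rz, grip], ...]. A call has 1 to 20 rows; each row shifts and turns the commanded pose from where the row before left it, along the tool's axes as they then stand; what a row does not reach is not made up. A row lasts 1/12 s, in which the tool goes at most 41.7 mm and 7.16 degrees, less where a joint would pass 70% of its speed; a pose out of reach is approached as far as the arm can. A call with a gripper value outside its range is refused whole. The fingers move at their own pace and stop on an object; the grip force is fixed at half the most. Time passes only in rows, so rows that do not move let the fingers close. It gives the time, the measured TCP pose, the force and the opening at its end, in the units of the state.
- get_obs(): the state, without advancing time (a new reading comes with each control period).
- camera(name): name is "side" or "top"; returns a dict with "frame" (420x560x3 uint8, red, green, blue), "depth" (420x560 float32, m along the optical axis (not along the pixel's ray), 0 where there is no reading), "fx", "fy", "cx", "cy" (pixels), "camera_from_world" (4x4, takes a point from world to camera coordinates). Camera axes: x right, y up, looking along -z (the intrinsics and any distortion apply to the point x, -y, -z); pixel columns grow to the right and rows downward; lengths in m; the calibration is good to about 2 mm. A picture is of the moment at which its call begins.
- job_done(): hands the job in, once; it reports no verdict.
Trained networks look in a picture, given as the dict that the camera call returned (one of the last four; its "shot" number tells which), for a name from the list of things; names that differ only in an ending like _2 or _b are one class to them, and where a whole thing is asked for, a point or a joint stands for the part that bears it (a point fixed in the world has none). Each returns a list of dicts, best first, with "confidence" (0 to 1); they miss things now and then, are a little off and sometimes report something else, mostly with a low value. They report only what shows in the picture. A call takes as long as a camera call. They do not tell look-alikes from the thing itself.
- search_frame(thing, picture): "centre" ([x, y, z] in m, in world coordinates, good to about 4 mm: the middle of the surface that is visible of it).
- pinpoint(thing, picture): "centre" ([x, y, z] in m, in world coordinates, good to about 4 mm: a listed point, or the origin of a listed thing).
The state is a dict: "clock": time; "joint_pos": joint angles; "joint_vel": joint speeds; "tau": joint torques, N m; "eef_pos": TCP position; "tool_rot": TCP orientation; "ft_force": force on the tool from outside, world axes, zero at the start; "ft_torque": the same for the moment, N m; "grip_width": finger opening in m.
Only numpy, scipy, OpenCV 4.12 (cv2) and the standard library are available. Lean on these libraries where they do the work, as an engineer would, in place of code of your own. Each camera call takes 0.05 s, during which the arm holds its last target. There are 200 camera calls.

### The job

Hang the long-shackled padlock by its shackle on the hook inside the small grey cabinet, taking it in through the open hatch without anything touching the hatch frame, and let go of it. Then swing the clear lid fully shut, and after that push the toggle clamp's handle over past its dead point so that its pad holds the lid down. Leave the short padlock, the tape roll, the breaker and the screwdriver where they are.

Things in the scene. Friction and masses are not known exactly. Their poses are not given: they have to be found in the camera images.
- padlock_center (a point): Loose long-shackled padlock, upright on the table, 98 mm tall, about 0.22 kg; point on its axis half-way up (49 mm). Brass body 44 (x) x 22 (y) x 38 mm high; above it a U-shaped steel shackle in its x-z plane, 7 mm bar, 38 mm wide outside, 24 inside; straight legs from 38 to 82 mm above the foot. Can be pinched from above across both legs (along x), e.g. 78 mm above the foot. Half-turn symmetric.
- padlock_bow (a point): Padlock's axis at the underside of the shackle's bow, 91 mm above its foot: this rests on the hook when hung. One looks through the shackle along the padlock's y. Axes as padlock_center.
- padlock: The same padlock; origin at the centre of its foot.
- cabinet: Grey steel cabinet fixed to the table; origin centre of underside. Outside 160 (x) x 115 (y) x 150 mm high, 3 mm walls, +x wall clear. Entered from above through the hatch. Lid hinged on its +y top edge. Toggle clamp on a bracket outside the -y wall, midway along x; while open it spans y -0.06 to -0.19, up to z 0.24 (thrown: up to z 0.27).
- frame: Steel frame round the hatch on the cabinet's top: flat lip 15 mm wide, 6 mm thick, top face 150 mm above the table. Clear opening 130 mm along the cabinet's x by 85 mm along its y, centred on the cabinet. Origin at the opening's centre, 147 mm above the table; axes as the cabinet. Nothing may touch it.
- hook: Hook of 8 mm steel bar inside the cabinet, axes as the cabinet. From the +y wall it runs level to -y, then turns up. Origin on top of the level bar, 20 mm to +y of the cabinet's centre, 130 mm above the table. Upturned tip: axis at y -0.016 from the origin, top 11 mm above the origin. Level seat from y -0.012 to the wall at +0.034; the frame's lip overhangs it from +0.022.
- lid (a joint): Lid angle: 0 = shut flat on the frame; grows as it opens up and over to the cabinet's +y side (1.57 upright); starts at 2.05 to 2.45. Stiff hinge: it stays where it is left; moving it takes about 1 to 4 N at its free edge, and it can be pushed up and over from outside, then pressed down.
- lid_edge (a point): Middle of the lid's free edge. The lid is a clear panel with a grey border, 160 mm (x) x 115 mm, 8 mm thick; its hinge line runs along the cabinet's x at cabinet y = +0.0575, z = 0.150, so when shut it lies from z = 0.150 to 0.158.
- clamp (a joint): Clamp handle: 0 = open, leaning 0.8 rad from upright outward (cabinet's -y); grows as it is pushed inward (+y); dead point about 0.7, stop at 0.95 (0.15 rad inward of upright). A spring throws it back to 0 short of the dead point and on to the stop beyond it. The pad arm turns with it, from upright down onto the middle of the lid's free edge. Pushing takes up to about 10 N.
- clamp_tip (a point): Outer end of the clamp handle, a straight 20 mm thick rubber grip 105 mm from its pivot. The pivot line runs along the cabinet's x at cabinet y = -0.105, z = 0.155, and the handle is at cabinet x = 0.
- short_padlock_center (a point): Bystander: a like padlock with a short shackle, 66 mm tall in all, point half-way up. It may stand where the long one might be.
- short_padlock: The same short padlock, origin under its foot.
- tape: Bystander: roll of black tape lying flat, 60 mm across, 18 mm high; origin under its centre.
- breaker: Bystander: white circuit breaker 80 x 18 x 75 mm; origin under its centre.
- screwdriver: Bystander: screwdriver lying on the table.
Mind the look-alikes: they are no part of the job. Leave any purple or red look-alike of the padlock alone.

How it is judged:
On the way, in this order (a step that is already met when the one before it is completed fails the run):
1. the long padlock hangs by its shackle on the hook and has been let go (contact force between padlock and hook above 0.8 N and x of padlock_bow in the frame of hook between -0.014 and 0.014 m and y of padlock_bow in the frame of hook between -0.015 and 0.034 m and z of padlock_bow in the frame of hook between -0.008 and 0.008 m and angle between padlock_center's own z axis and vertical below 0.25 rad and contact force between padlock and the fingers below 0.1 N), for 0.3 s.
2. the lid is shut (value of joint lid below 0.06 rad), for 0.1 s.
3. the clamp handle is past its dead point and at its stop (value of joint clamp above 0.85 rad), for 0.2 s.
At the end, for the whole second after the job is handed in: Long padlock hangs released and at rest on the hook's bar (bow within 8 mm of the seat's height, upright within 0.25 rad, weight on the hook); lid shut (under 0.06 rad); clamp handle over (beyond 0.85 rad), its pad pressing on the lid (all of step 1 and value of joint lid below 0.06 rad and value of joint clamp above 0.85 rad and contact force between clamp_arm and lid above 0.3 N and linear speed of padlock below 0.05 m/s); the robot touches nothing.
It fails at once if anything touches the hatch frame (contact force between anything else and frame above 0.5 N).
It fails at once if the clamp is thrown while the lid is not shut (value of joint clamp above 0.75 rad and value of joint lid above 0.15 rad).
It fails at once if a bystander is moved (distance of any of short_padlock, tape, breaker, screwdriver from where it was at the start of the episode above 0.02 m).
It also fails if it takes over 64 s, if anything falls off the work surface, if the arm or the gripper's body presses on something with over 40 N, if the wrist force passes 120 N, or if a joint passes its speed limit or range.

## Working session

There is one attempt and no reset: what is moved stays moved. The work goes in short steps, Python scripts to look and compute and a tool call to move; the robot and the scene stay as the last step left them, time stands still between calls to the robot, and variables do not carry over. Pictures are saved under pics/ and viewed, about 8 in all and at most 12, crops included, and the job is handed in when it is done.

Besides the shell and the picture viewer there is one more tool, called after "Emit:" by a JSON object that holds its "fn" and its "kwargs". play_rows: Moves the arm, as the interface text tells. Its arguments: {"type":"object","properties":{"plan":{"type":"array","items":{"type":"array","items":{"type":"number"}}}},"required":["plan"]}

```bash
mkdir -p pics; ls; python3 - <<'E'
from workcell import *
import cv2,numpy as np
o=get_obs();print({k:np.round(v,3).tolist() for k,v in o.items()})
ims=[]
for n in("side","top"):
    p=camera(n);ims.append(p["frame"]);print(n,p["fx"],p["cx"],np.round(np.linalg.inv(p["camera_from_world"]),3).tolist())
    for t in("padlock_center","padlock_bow","short_padlock_center","cabinet","frame","hook","lid_edge","clamp_tip","tape","breaker","screwdriver"):
        print(t,[(np.round(d["centre"],3).tolist(),round(d["confidence"],2)) for d in pinpoint(t,p)[:4]])
    cv2.imwrite(f"pics/{n}0.png",p["frame"][:,:,::-1])
E
```

```text
pics
{'clock': 0.0, 'joint_pos': [1.237, 0.241, 0.004, 1.335, 0.0, 1.571], 'joint_vel': [-0.0, 0.001, -0.002, -0.001, -0.001, 0.001], 'tau': [-0.002, -37.231, 25.241, 0.017, -0.0, -0.0], 'eef_pos': [0.164, 0.472, 0.23], 'tool_rot': [0.117, 0.697, -0.118, 0.697], 'ft_force': [0.381, 0.184, -0.014], 'ft_torque': [0.001, 0.03, 0.003], 'grip_width': 0.085}
side 380.93268688199475 281.3948001351813 [[0.981, 0.102, -0.166, 0.453], [-0.194, 0.559, -0.806, -0.753], [0.011, 0.823, 0.568, 0.672], [0.0, 0.0, 0.0, 1.0]]
padlock_center [([0.459, -0.328, 0.049], 0.86), ([0.559, -0.318, 0.046], 0.7), ([0.48, -0.258, 0.054], 0.66)]
padlock_bow [([0.464, -0.332, 0.086], 0.71), ([0.555, -0.317, 0.092], 0.67), ([0.464, -0.332, -0.004], 0.59), ([0.479, -0.256, 0.092], 0.56)]
short_padlock_center [([0.647, -0.226, 0.031], 0.82)]
cabinet [([0.513, 0.042, -0.006], 0.63), ([0.643, -0.228, 0.03], 0.33)]
frame [([0.52, 0.043, 0.143], 0.67)]
hook [([0.521, 0.066, 0.128], 0.55), ([0.514, 0.042, -0.004], 0.48)]
lid_edge [([0.541, 0.179, 0.236], 0.94)]
clamp_tip [([0.513, 0.046, -0.002], 0.61), ([0.488, -0.127, 0
[... 278 characters left out ...]
1, 0.111, 0.994, 1.378], [0.0, 0.0, 0.0, 1.0]]
padlock_center [([0.461, -0.336, 0.047], 0.81), ([0.557, -0.322, 0.05], 0.8), ([0.479, -0.258, 0.048], 0.75), ([0.488, -0.133, 0.226], 0.69)]
padlock_bow [([0.484, -0.257, 0.091], 0.72), ([0.462, -0.335, 0.092], 0.6), ([0.555, -0.32, 0.094], 0.6)]
short_padlock_center [([0.645, -0.234, 0.03], 0.45)]
cabinet [([0.517, 0.042, -0.001], 0.84)]
frame [([0.536, 0.176, 0.232], 0.67), ([0.644, -0.235, 0.029], 0.38)]
hook [([0.52, 0.064, 0.133], 0.42)]
lid_edge [([0.537, 0.174, 0.232], 0.77)]
clamp_tip [([0.794, 0.095, -0.002], 0.34)]
tape [([0.373, 0.223, 0.002], 0.61)]
breaker [([0.397, -0.094, -0.003], 0.74)]
screwdriver [([0.792, 0.096, -0.0], 0.66)]
```

View pics/side0.png

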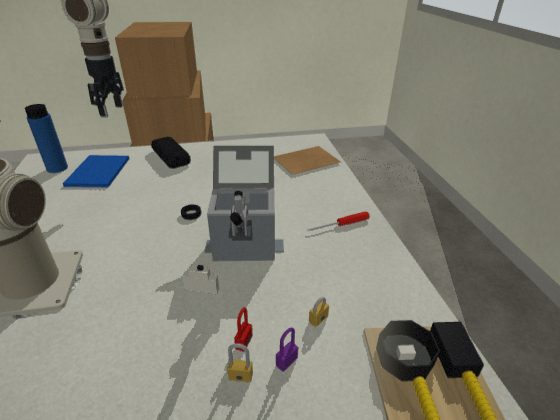

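View pics/top0.png

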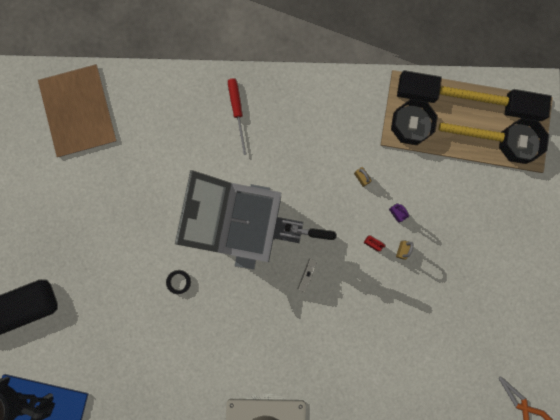

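The candidates, in side-view pixels:
- **Long brass** (240,362): brass with a tall shackle, so this one fits the description.
- **Red** (243,328): wrong colour, a look-alike.
- **Purple** (287,350): wrong colour, a look-alike.
- **Short brass** (318,312): brass, but the shackle is short.

I'll confirm with a crop and measure the yaws.

```bash
cat > h.py <<'E'
from workcell import *
import cv2,numpy as np
from scipy.spatial.transform import Rotation as R
def cloud(p):
    h,w=p["depth"].shape;v,u=np.mgrid[:h,:w];d=p["depth"]
    c=np.stack([(u-p["cx"])/p["fx"]*d,-(v-p["cy"])/p["fy"]*d,-d,np.ones_like(d)],-1)
    W=(c@np.linalg.inv(p["camera_from_world"]).T)[...,:3]; W[d==0]=np.nan
    return W
E
python3 - <<'E'
from h import *
S=camera("side");T=camera("top")
a=cv2.resize(S["frame"][290:390,215:335],None,fx=5,fy=5,interpolation=cv2.INTER_CUBIC)
b=cv2.resize(T["frame"][225:280,360:430],(0,0),fx=4,fy=4,interpolation=cv2.INTER_CUBIC)
im=np.zeros((500,600,3),np.uint8);im[:]=a; cv2.imwrite("pics/crop1.png",im[:,:,::-1])
for n,p in(("side",S),("top",T)):
    W=cloud(p);f=p["frame"].astype(int)
    m=(np.hypot(W[...,0]-.461,W[...,1]+.334)<.035)&(W[...,2]>.005)
    q=W[m];
    print(n,len(q),"z",q[:,2].min(),q[:,2].max())
    for lo,hi in((.005,.03),(.03,.045),(.05,.11)):
        s=q[(q[:,2]>lo)&(q[:,2]<hi)]
        if len(s)>5:
            r=cv2.minAreaRect((s[:,:2]*1000).astype(np.float32)); e,v=np.linalg.eigh(np.cov(s[:,:2].T))
            print(lo,hi,len(s),np.round(r[0],1),np.round(r[1],1),round(r[2],1),"pca",np.round(np.degrees(np.arctan2(v[1,1],v[0,1])),1),np.sqrt(e)*1000)
    # frame plane
    m=(np.abs(W[...,2]-.150)<.004)&(np.hypot(W[...,0]-.517,W[...,1]-.042)<.11)
    r=cv2.minAreaRect((W[m][:,:2]*1000).astype(np.float32));print("frame",m.sum(),r)
    y=-.16;c,s=np.cos(y),np.sin(y)
    L=(W-[.517,.042,0]);X=c*L[...,0]+s*L[...,1];Y=-s*L[...,0]+c*L[...,1];Z=W[...,2]
    m=(abs(X)<.06)&(Y>-.21)&(Y<-.045)&(Z>.165)&(Z<.3)
    print("clamp",m.sum(),[(round(z,3),np.round([Y[m&(abs(Z-z)<.006)].min(),Y[m&(abs(Z-z)<.006)].max(),X[m&(abs(Z-z)<.006)].min(),X[m&(abs(Z-z)<.006)].max()],3).tolist()) for z in np.arange(.17,.26,.012) if (m&(abs(Z-z)<.006)).any()])
E
```

```text
side 657 z 0.005014573531849087 0.09853100422975447
0.005 0.03 194 [ 464.9 -342.9] [46.6 17.8] 5.1 pca 169.9 [ 3.47824749 13.43325304]
0.03 0.045 274 [ 464.2 -333.5] [23.8 43.8] 72.7 pca 164.5 [ 6.19193048 12.36245752]
0.05 0.11 176 [ 463.9 -334.4] [ 6.9 37.3] 72.3 pca 163.8 [ 1.51518762 13.2635878 ]
frame 867 ((512.3001708984375, 23.06597137451172), (176.97389221191406, 159.93075561523438), 80.38493347167969)
clamp 357 [(np.float64(0.17), [-0.118, -0.077, -0.02, 0.016]), (np.float64(0.182), [-0.149, -0.073, -0.02, 0.016]), (np.float64(0.194), [-0.159, -0.082, -0.009, 0.007]), (np.float64(0.206), [-0.173, -0.097, -0.009, 0.007]), (np.float64(0.218), [-0.186, -0.084, -0.011, 0.007]), (np.float64(0.23), [-0.189, -0.082, -0.012, 0.007]), (np.float64(0.242), [-0.185, -0.174, -0.008, 0.004])]
top 256 z 0.005209007324380899 0.09982860493705248
0.005 0.03 55 [ 456.6 -328. ] [54.4 43.4] 42.9 pca 179.4 [ 9.06185877 15.5502075 ]
0.03 0.045 131 [ 467.5 -331.3] [21.4 44.2] 76.1 pca 166.3 [ 6.06972202 12.20376614]
0.05 0.11 66 [ 466.2 -332.3] [ 7.8 35.1] 73.5 pca 162.5 [ 2.05595191 11.8386115 ]
frame 1461 ((514.6849365234375, 24.071922302246094), (178.41122436523438, 160.30934143066406), 80.5051498413086)
clamp 515 [(np.float64(0.17), [-0.122, -0.074, -0.019, 0.017]), (np.float64(0.182), [-0.13, -0.07, -0.019, 0.019]), (np.float64(0.194), [-0.146, -0.071, -0.01, 0.015]), (np.float64(0.206), [-0.158, -0.09, -0.011, 0.009]), (np.float64(0.218), [-0.17, -0.077, -0.011, 0.008]), (np.float64(0.23), [-0.186, -0.08, -0.011, 0.009]), (np.float64(0.242), [-0.183, -0.17, -0.006, 0.005])]
```

View pics/crop1.png

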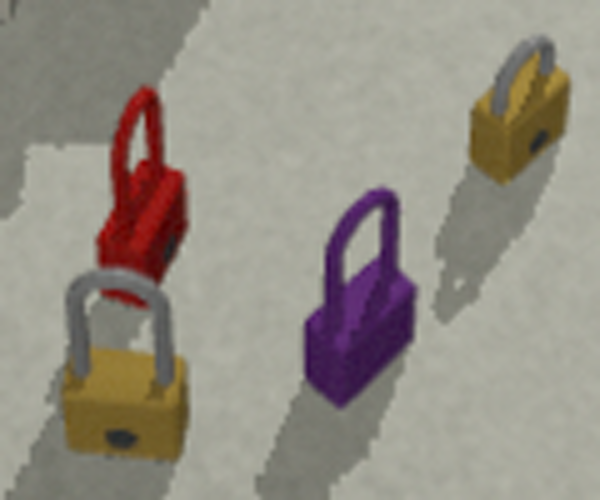

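The crop shows the tall-shackled brass lock at lower left, crop (125,370), upright. The red, purple and short ones are distinct from it. Its pose is about (0.465,-0.333) with its x axis at -16.5°. Next I'll get the hatch's exact centre and the hook.

```bash
python3 - <<'E'
from h import *
S=camera("side");T=camera("top")
y=-.167;c,s=np.cos(y),np.sin(y)
for n,p in(("side",S),("top",T)):
    W=cloud(p)
    L=(W-[.517,.042,0]);X=c*L[...,0]+s*L[...,1];Y=-s*L[...,0]+c*L[...,1];Z=W[...,2]
    for nm,m in(("front lip",(abs(X)<.06)&(Y<-.03)&(Y>-.08)&(abs(X)>.025)),("back lip",(abs(X)<.06)&(Y>.03)&(Y<.08)),):
        q=m&(abs(Z-.15)<.004); print(n,nm,q.sum(),np.round(np.percentile(Y[q],[1,10,50,90,99]),4), np.round(np.median(Z[q]),4))
        A=np.polyfit(X[q],Y[q],1);print("   slope",A)
    for sg in(-1,1):
        q=(abs(Z-.15)<.004)&(abs(Y)<.03)&(sg*X>.05)&(sg*X<.1);print(n,"side",sg,q.sum(),np.round(np.percentile(X[q],[1,10,50,90,99]),4),np.polyfit(Y[q],X[q],1))
    q=(abs(X)<.03)&(abs(Y)<.038)&(Z>.1)&(Z<.145);print("hook",q.sum())
    if q.sum()>3: print(np.round(np.c_[X[q],Y[q],Z[q]][::max(1,q.sum()//15)],3).tolist())
    for t in("frame","hook","cabinet","clamp_tip"):
        for d in pinpoint(t,p)[:2]:
            v=d["centre"]-np.array([.517,.042,0]);print(t,np.round([c*v[0]+s*v[1],-s*v[0]+c*v[1],v[2]],4),round(d["confidence"],2))
    if n=="top": f=p["frame"]
cv2.imwrite("pics/crop2.png",cv2.resize(f[165:275,165:345],None,fx=4,fy=4,interpolation=cv2.INTER_CUBIC)[:,:,::-1])
E
```

```text
side front lip 152 [-0.058  -0.0558 -0.0501 -0.0421 -0.0401] 0.1498
   slope [ 0.00059879 -0.04967878]
side back lip 279 [0.0416 0.0441 0.0539 0.0627 0.0644] 0.1503
   slope [-0.00989435  0.05357223]
side side -1 85 [-0.0813 -0.0798 -0.0734 -0.0674 -0.0662] [-0.00162448 -0.07358   ]
side side 1 85 [0.0636 0.0637 0.0711 0.0762 0.0785] [-0.01756589  0.07049019]
hook 24
[[-0.001, 0.037, 0.13], [-0.004, 0.034, 0.129], [-0.001, 0.034, 0.129], [0.001, 0.036, 0.128], [-0.004, 0.029, 0.13], [-0.001, 0.03, 0.129], [0.001, 0.031, 0.128], [-0.002, 0.01, 0.139], [-0.001, 0.025, 0.129], [0.002, 0.027, 0.128], [-0.002, 0.005, 0.139], [0.001, 0.004, 0.14], [0.002, 0.02, 0.129], [-0.002, 0.002, 0.138], [0.001, 0.003, 0.137], [0.002, 0.021, 0.125], [-0.002, 0.003, 0.134], [0.001, 0.002, 0.135], [0.002, 0.013, 0.128], [0.0, 0.004, 0.131], [0.002, 0.009, 0.127], [0.0, 0.001, 0.13], [0.003, 0.006, 0.126], [0.0, 0.003, 0.125]]
frame [ 0.0007 -0.0016  0.147 ] 0.75
hook [-0.0009  0.0212  0.1338] 0.38
cabinet [-0.1691  0.1534  0.0013] 0.57
cabinet [-0.0016  0.0001 -0.0049] 0.56
clamp_tip [-0.0045 -0.1708  0
[... 285 characters left out ...]
18 -0.066  -0.0647] [-0.00199567 -0.07190655]
top side 1 162 [0.0655 0.0668 0.0728 0.0787 0.0802] [0.00555274 0.07279449]
hook 53
[[0.004, 0.038, 0.13], [0.002, 0.036, 0.123], [0.003, 0.029, 0.129], [-0.001, 0.037, 0.126], [0.0, 0.03, 0.131], [0.002, 0.024, 0.129], [0.003, 0.017, 0.131], [-0.003, 0.037, 0.127], [-0.002, 0.03, 0.127], [-0.001, 0.023, 0.135], [0.001, 0.016, 0.133], [0.001, 0.009, 0.142], [-0.003, 0.028, 0.124], [-0.002, 0.02, 0.132], [-0.001, 0.014, 0.128], [-0.001, 0.006, 0.143], [-0.003, 0.013, 0.133], [-0.003, 0.006, 0.14]]
frame [-0.0023  0.0031 -0.0017] 0.51
hook [-0.0008  0.0229  0.1304] 0.38
cabinet [ 0.0014  0.0008 -0.002 ] 0.96
clamp_tip [-0.0009 -0.1754  0.2267] 0.68
```

View pics/crop2.png

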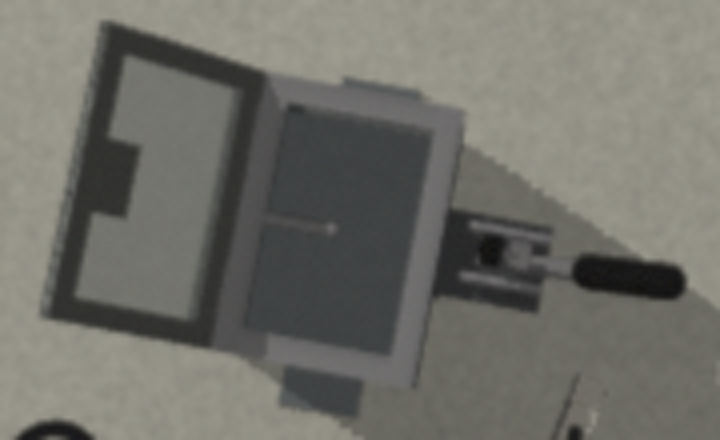

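The hatch centre is about (0.5173, 0.044) with yaw -0.167. The hook is at (0.5206, 0.064), its tip at crop (330,228). The clamp's pad arm stays beyond y -0.07, so a vertical tool clears it.

```bash
cat >> h.py <<'E'
YAW=-.167;C=np.array([.5173,.044,0])
XD=np.array([np.cos(YAW),np.sin(YAW),0]);YD=np.array([-np.sin(YAW),np.cos(YAW),0])
def cab(x,y,z): return C+x*XD+y*YD+np.array([0,0,z])
def go(target,yaw,start=None,ori=None):
    """rotvec in tool frame (turn first), then shift in the turned tool's axes, mm"""
    o=get_obs();p=np.array(o["eef_pos"] if start is None else start);r=R.from_quat(o["tool_rot"] if ori is None else ori)
    best=None
    for k in(0,np.pi):
        y=np.array([np.cos(yaw+k),np.sin(yaw+k),0]);x=np.array([0,0,-1.]);g=R.from_matrix(np.c_[x,y,np.cross(x,y)])
        rv=(r.inv()*g).as_rotvec()
        if best is None or np.linalg.norm(rv)<np.linalg.norm(best[0]): best=(rv,g)
    sh=best[1].inv().apply(np.array(target)-p)*1000
    print("turn",np.round(best[0],4),"shift",np.round(sh,1),"len",round(np.linalg.norm(sh),1));return np.array(target),best[1].as_quat()
def st():
    o=get_obs();e=o["eef_pos"]-C;print("t",round(o["clock"],2),"tcp",np.round(o["eef_pos"],4),"cab",np.round([e@XD,e@YD,e[2]],4),"w",round(o["grip_width"],4),"F",np.round(o["ft_force"],1),"j6",round(o["joint_pos"][5],2))
E
python3 - <<'E'
from h import *
st();y=np.radians(-16.5)
p,q=go([.465,-.333,.17],y)
p,q=go([.465,-.333,.057],y,p,q)
print(R.from_quat(q).as_matrix().round(3))
p,q=go([.465,-.333,.24],y,p,q)
p,q=go(cab(0,-.018,.24),YAW,p,q)
E
```

```text
t 1.8 tcp [0.1638 0.4724 0.2313] cab [-0.4198  0.3637  0.2313] w 0.085 F [-0.2  0.6  0.1] j6 1.57
turn [1.525 0.    0.   ] shift [ 61.3 517.5 686.7] len 862.0
turn [0. 0. 0.] shift [113.   0.  -0.] len 113.0
[[ 0.     0.959 -0.284]
 [ 0.    -0.284 -0.959]
 [-1.     0.     0.   ]]
turn [0. 0. 0.] shift [-183.    0.    0.] len 183.0
turn [-0.121  0.     0.   ] shift [   0.   -11.1 -362.4] len 362.6
```

```bash
python3 - <<'E'
from h import *
o=get_obs();r=R.from_quat(o["tool_rot"])*R.from_rotvec([.77,0,0])
print(r.inv().apply(np.array([.465,-.333,.17])-o["eef_pos"])*1000/24)
E
```

```text
[ 2.55455429 -3.90313287 35.61448882]
```

Emit:
{"fn": "play_rows", "kwargs": {"plan": [[0, 0, 0, 0.11, 0, 0, -0.4], [0, 0, 0, 0.11, 0, 0, -0.4], [0, 0, 0, 0.11, 0, 0, -0.4], [0, 0, 0, 0.11, 0, 0, -0.4], [0, 0, 0, 0.11, 0, 0, -0.4], [0, 0, 0, 0.11, 0, 0, -0.4], [0, 0, 0, 0.11, 0, 0, -0.4], [0, -3.9, 35.6, 0, 0, 0, -0.4], [0, -3.9, 35.6, 0, 0, 0, -0.4], [0, -3.9, 35.6, 0, 0, 0, -0.4], [0, -3.9, 35.6, 0, 0, 0, -0.4], [0, -3.9, 35.6, 0, 0, 0, -0.4], [0, -3.9, 35.6, 0, 0, 0, -0.4], [0, -3.9, 35.6, 0, 0, 0, -0.4], [0, -3.9, 35.6, 0, 0, 0, -0.4], [0, -3.9, 35.6, 0, 0, 0, -0.4], [0, -3.9, 35.6, 0, 0, 0, -0.4], [0, -3.9, 35.6, 0, 0, 0, -0.4], [0, -3.9, 35.6, 0, 0, 0, -0.4], [0, -3.9, 35.6, 0, 0, 0, -0.4]]}}

```text
clock: 3.47
eef_pos: [0.3272, 0.0346, 0.2317]
tool_rot: [0.371, 0.602, -0.37, 0.603]
ft_force: [1.3, 0.8, 0.3]
grip_width: 0.0595
```

Emit:
{"fn": "play_rows", "kwargs": {"plan": [[0, -3.9, 35.6, 0, 0, 0, -0.4], [0, -3.9, 35.6, 0, 0, 0, -0.4], [0, -3.9, 35.6, 0, 0, 0, -0.4], [0, -3.9, 35.6, 0, 0, 0, -0.4], [0, -3.9, 35.6, 0, 0, 0, -0.4], [0, -3.9, 35.6, 0, 0, 0, -0.4], [0, -3.9, 35.6, 0, 0, 0, -0.4], [0, -3.9, 35.6, 0, 0, 0, -0.4], [0, -3.9, 35.6, 0, 0, 0, -0.4], [0, -3.9, 35.6, 0, 0, 0, -0.4], [0, -3.9, 35.6, 0, 0, 0, -0.4], [0, 0, 0, 0.108, 0, 0, -0.4], [0, 0, 0, 0.108, 0, 0, -0.4], [0, 0, 0, 0.108, 0, 0, -0.4], [0, 0, 0, 0.108, 0, 0, -0.4], [0, 0, 0, 0.108, 0, 0, -0.4], [0, 0, 0, 0.108, 0, 0, -0.4], [0, 0, 0, 0.108, 0, 0, -0.4], [0, 0, 0, 0, 0, 0, -0.4], [0, 0, 0, 0, 0, 0, -0.4]]}}

```text
clock: 5.13
eef_pos: [0.4649, -0.3327, 0.2312]
tool_rot: [-0.566, -0.424, 0.566, -0.424]
ft_force: [-0.6, 0.1, 0.1]
grip_width: 0.0597
```

```bash
python3 - <<'E'
from h import *
st();y=np.radians(-16.5)
p,q=go([.465,-.333,.13],y)
for n in("side","top"):
    P=camera(n)
    for t in("padlock_center","padlock_bow"): print(n,t,[np.round(d["centre"],4).tolist() for d in pinpoint(t,P)[:4]])
E
```

```text
t 5.13 tcp [ 0.4649 -0.3327  0.2312] cab [ 0.0109 -0.3801  0.2312] w 0.0597 F [-0.6  0.1  0.1] j6 1.24
turn [ 0.0017 -0.      0.0001] shift [101.2   0.2   0.3] len 101.2
side padlock_center [[0.4799, -0.2632, 0.0502], [0.5577, -0.3175, 0.0493], [0.4646, -0.3322, 0.0518]]
side padlock_bow [[0.4651, -0.3321, 0.0836], [0.5554, -0.3164, 0.0909], [0.4844, -0.2557, 0.0942], [0.7948, 0.0867, -0.0046]]
top padlock_center [[0.4796, -0.2596, 0.0522], [0.4602, -0.3342, 0.0483], [0.5551, -0.3186, 0.0484]]
top padlock_bow [[0.4639, -0.3332, 0.093], [0.4862, -0.256, 0.0904], [0.5607, -0.3216, 0.0936]]
```

Emit:
{"fn": "play_rows", "kwargs": {"plan": [[34, 0, 0, 0, 0, 0, -0.4], [34, 0, 0, 0, 0, 0, -0.4], [34, 0, 0, 0, 0, 0, -0.4], [26, 0, 0, 0, 0, 0, -0.4], [20, 0, 0, 0, 0, 0, -0.4], [16, 0, 0, 0, 0, 0, -0.4], [10, 0, 0, 0, 0, 0, -0.4], [0, 0, 0, 0, 0, 0, -0.4], [0, 0, 0, 0, 0, 0, 1], [0, 0, 0, 0, 0, 0, 1], [0, 0, 0, 0, 0, 0, 1], [0, 0, 0, 0, 0, 0, 1], [0, 0, 0, 0, 0, 0, 1], [0, 0, 0, 0, 0, 0, 1]]}}

```text
clock: 6.6
eef_pos: [0.4657, -0.3333, 0.0588]
tool_rot: [0.567, 0.422, -0.567, 0.424]
ft_force: [-1.2, 0.8, 5.0]
grip_width: 0.0363
```

Emit:
{"fn": "play_rows", "kwargs": {"plan": [[-10, 0, 0, 0, 0, 0, 1], [-25, 0, 0, 0, 0, 0, 1], [-34, 0, 0, 0, 0, 0, 1], [-34, 0, 0, 0, 0, 0, 1], [-34, 0, 0, 0, 0, 0, 1], [-34, 0, 0, 0, 0, 0, 1], [-34, 0, 0, 0, 0, 0, 1], [-34, 0, 0, 0, 0, 0, 1], [-24, 0, 0, 0, 0, 0, 1], [-10, 0, 0, 0, 0, 0, 1], [0, 0, 0, 0, 0, 0, 1], [0, 0, 0, 0, 0, 0, 1]]}}

```text
clock: 7.6
eef_pos: [0.4649, -0.3326, 0.3304]
tool_rot: [0.567, 0.423, -0.567, 0.423]
ft_force: [-0.5, 0.3, -1.7]
grip_width: 0.0362
```

```bash
python3 - <<'E'
from h import *
st()
p,q=go(cab(0,-.018,.33),YAW)
S=camera("side");T=camera("top");e=get_obs()["eef_pos"]
for n,P in(("side",S),("top",T)):
    W=cloud(P);f=P["frame"].astype(int)
    m=(np.hypot(W[...,0]-e[0],W[...,1]-e[1])<.04)&(W[...,2]<e[2]-.015)&(W[...,2]>.15)
    if m.sum()>20:
        s=W[m]-e;print(n,m.sum(),s.min(0),s.max(0),s.mean(0));r=cv2.minAreaRect((s[:,:2]*1000).astype(np.float32));print(r)
f=S["frame"];cv2.imwrite("pics/crop3.png",cv2.resize(f[150:360,130:410],None,fx=2.8,fy=2.8)[:,:,::-1])
E
```

```text
t 7.6 tcp [ 0.4649 -0.3326  0.3304] cab [ 0.011  -0.38    0.3304] w 0.0362 F [-0.5  0.3 -1.7] j6 1.24
turn [-1.219e-01  1.000e-04 -5.000e-04] shift [   0.4  -11.  -362. ] len 362.2
side 829 [-0.02388332 -0.01789871 -0.05631438] [ 0.02276419  0.01131177 -0.01547119] [-0.00093446 -0.00813054 -0.03121494]
((-0.8641700744628906, -1.4876327514648438), (22.7802734375, 44.26602554321289), 72.79608917236328)
top 281 [-0.02103981 -0.0100348  -0.05811317] [ 0.02409789  0.01732328 -0.01574705] [ 0.00209155  0.00593572 -0.02731109]
((1.0804767608642578, 1.0880584716796875), (23.83814811706543, 44.34103012084961), 72.76891326904297)
```

View pics/crop3.png

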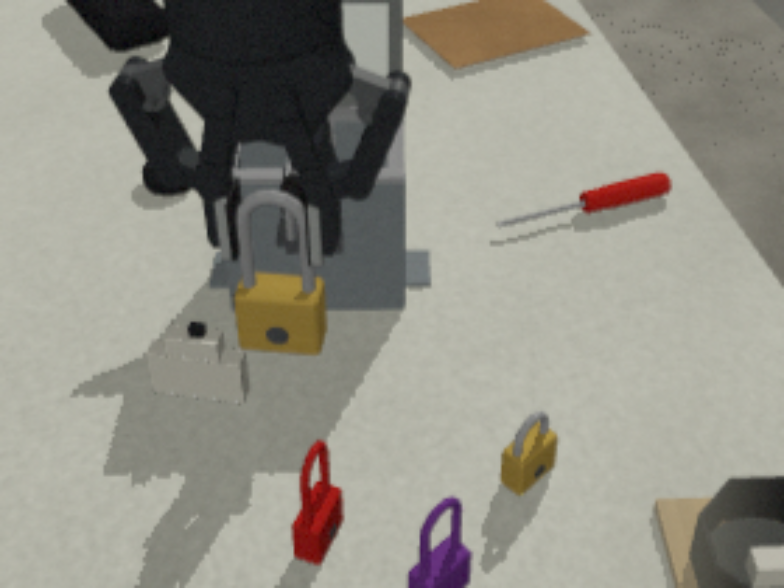

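The long padlock is held level, at crop (280,310), with the correct lock in the grip. The gripper's linkages look wide at crop (120,85) and (405,85), so I'll measure their profile before entering the 130 mm opening.

```bash
python3 - <<'E'
from h import *
o=get_obs();e=np.array(o["eef_pos"]);r=R.from_quat(o["tool_rot"])
for n in("side","top"):
    P=camera(n);W=cloud(P)
    m=(np.hypot(W[...,0]-e[0],W[...,1]-e[1])<.12)&(W[...,2]>.25)
    L=r.inv().apply(W[m]-e)*1000
    for b in range(-140,60,8):
        s=L[(L[:,0]>=b)&(L[:,0]<b+8)]
        if len(s)>4: print(n,"behind",-b-4,len(s),"y",np.round([s[:,1].min(),s[:,1].max()]),"z",np.round([s[:,2].min(),s[:,2].max()]))
E
```

```text
side behind 136 376 y [-35.  37.] z [ 1. 39.]
side behind 128 132 y [-36.  36.] z [-4. 38.]
side behind 120 141 y [-38.  38.] z [-5. 13.]
side behind 112 418 y [-42.  44.] z [-6. 20.]
side behind 104 741 y [-66.  65.] z [-12.  22.]
side behind 96 546 y [-67.  66.] z [-11.  22.]
side behind 88 396 y [-65.  63.] z [-3. 20.]
side behind 80 362 y [-62.  60.] z [-11.  19.]
side behind 72 332 y [-60.  57.] z [-16.  19.]
side behind 64 250 y [-57.  54.] z [-14.  18.]
side behind 56 387 y [-54.  51.] z [-12.  16.]
side behind 48 211 y [-51.  49.] z [-10.  16.]
side behind 40 155 y [-38.  34.] z [-9. 14.]
side behind 32 203 y [-33.  31.] z [-10.  13.]
side behind 24 152 y [-33.  31.] z [-10.  13.]
side behind 16 131 y [-33.  31.] z [-3. 13.]
side behind 8 112 y [-32.  30.] z [-0. 13.]
side behind 0 40 y [-19.  24.] z [ 1. 11.]
side behind -8 42 y [-19.  18.] z [-1.  5.]
side behind -16 86 y [-20.  18.] z [-7. 11.]
side behind -24 310 y [-23.  21.] z [-11.  13.]
side behind -32 129 y [-21.  21.] z [-8. 13.]
side behind -40 134 y [-22.  21.] z [-6. 13.]
side behind -48 122 y [-23.  21.] z [-5. 
[... 482 characters left out ...]
53.  54.] z [-17.  -5.]
top behind 56 108 y [-51.  53.] z [-14.   7.]
top behind 48 36 y [-46.  46.] z [-14.   2.]
top behind 40 10 y [-35.  41.] z [-14.  -7.]
top behind 32 12 y [-31.  25.] z [-12.  -7.]
top behind 24 11 y [-31.  25.] z [-12.  -7.]
top behind 16 23 y [-31.  33.] z [-12.  -1.]
top behind 8 18 y [-29.  31.] z [-12.  -2.]
top behind 0 9 y [-14.  22.] z [-11.  -1.]
top behind -8 6 y [-13.  19.] z [-5. -3.]
top behind -16 55 y [-19.  21.] z [-12.   8.]
top behind -24 137 y [-21.  22.] z [-13.   9.]
top behind -32 26 y [-22.  22.] z [-13.   2.]
top behind -40 23 y [-21.  20.] z [-13.   2.]
top behind -48 28 y [-21.  21.] z [-13.   2.]
top behind -56 14 y [-21.  21.] z [-12.   2.]
```

Emit:
{"fn": "play_rows", "kwargs": {"plan": [[0, 0, 0, -0.061, 0, 0, 1], [0, 0, 0, -0.061, 0, 0, 1], [0, 0, -10, 0, 0, 0, 1], [0, -1, -25, 0, 0, 0, 1], [0, -1, -33, 0, 0, 0, 1], [0, -1, -33, 0, 0, 0, 1], [0, -1, -33, 0, 0, 0, 1], [0, -1, -33, 0, 0, 0, 1], [0, -1, -33, 0, 0, 0, 1], [0, -1, -33, 0, 0, 0, 1], [0, -1, -33, 0, 0, 0, 1], [0, -1, -33, 0, 0, 0, 1], [0, -1, -30, 0, 0, 0, 1], [0, -1, -23, 0, 0, 0, 1], [0, 0, -10, 0, 0, 0, 1], [0, 0, 0, 0, 0, 0, 1], [0, 0, 0, 0, 0, 0, 1], [0, 0, 0, 0, 0, 0, 1]]}}

```text
clock: 9.3
eef_pos: [0.5139, 0.0253, 0.33]
tool_rot: [-0.54, -0.456, 0.541, -0.456]
ft_force: [0.6, -0.8, -2.6]
grip_width: 0.0361
```

```bash
python3 - <<'E'
from h import *
st()
p,q=go(cab(0,-.018,.112),YAW)
o=get_obs();e=np.array(o["eef_pos"]);r=R.from_quat(o["tool_rot"])
for n in("side","top"):
    P=camera(n);W=cloud(P)
    m=(np.hypot(W[...,0]-e[0],W[...,1]-e[1])<.04)&(W[...,2]<e[2]-.018)&(W[...,2]>e[2]-.062)
    L=W[m]-C
    if m.sum()>20: print(n,m.sum(),cv2.minAreaRect((np.c_[L@XD,L@YD]*1000).astype(np.float32)),L[:,2].min())
cv2.imwrite("pics/top4.png",P["frame"][:,:,::-1])
E
```

```text
t 9.3 tcp [0.5139 0.0253 0.33  ] cab [-2.0e-04 -1.9e-02  3.3e-01] w 0.0361 F [ 0.6 -0.8 -2.6] j6 1.79
turn [-0.0013  0.0008  0.0006] shift [ 2.18e+02  2.00e-01 -1.00e+00] len 218.1
side 362 ((-1.1284217834472656, -21.692195892333984), (24.032569885253906, 44.09412384033203), 89.35472106933594) 0.27287471823304943
```

Emit:
{"fn": "play_rows", "kwargs": {"plan": [[15, 0, -1, 0, 0, 0, 1], [25, 0, 0, 0, 0, 0, 1], [25, 0, 0, 0, 0, 0, 1], [25, 0, 0, 0, 0, 0, 1], [20, 0, 0, 0, 0, 0, 1], [15, 0, 0, 0, 0, 0, 1], [15, 0, 0, 0, 0, 0, 1], [15, 0, 0, 0, 0, 0, 1], [15, 0, 0, 0, 0, 0, 1], [15, 0, 0, 0, 0, 0, 1], [15, 0, 0, 0, 0, 0, 1], [10, 0, 0, 0, 0, 0, 1], [8, 0, 0, 0, 0, 0, 1], [0, 0, 0, 0, 0, 0, 1], [0, 0, 0, 0, 0, 0, 1]]}}

```text
clock: 10.65
eef_pos: [0.5144, 0.0267, 0.1123]
tool_rot: [-0.54, -0.456, 0.54, -0.456]
ft_force: [1.4, -0.4, -2.8]
grip_width: 0.0362
```

```bash
python3 - <<'E'
from h import *
st()
p,q=go(cab(0,.016,.112),YAW)
P=camera("side");f=P["frame"]
cv2.imwrite("pics/crop5.png",cv2.resize(f[130:270,170:310],None,fx=4,fy=4,interpolation=cv2.INTER_CUBIC)[:,:,::-1])
E
```

```text
t 10.65 tcp [0.5144 0.0267 0.1123] cab [-0.     -0.0175  0.1123] w 0.0362 F [ 1.4 -0.4 -2.8] j6 1.79
turn [-0.0008  0.0001  0.0003] shift [  0.3   0.  -33.5] len 33.5
```

View pics/crop5.png

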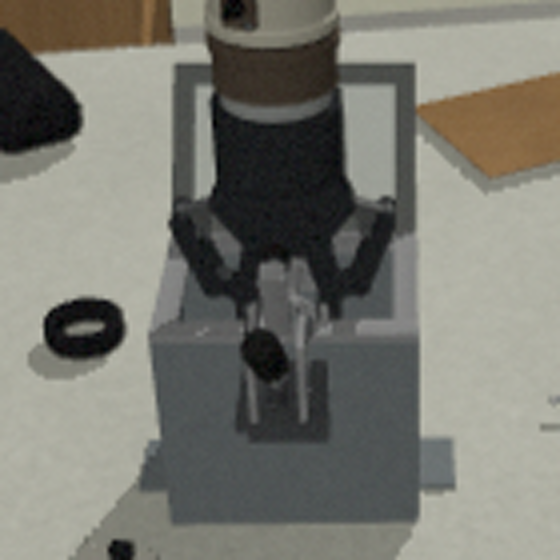

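The gripper is inside the hatch with clearance on both sides at crop (215,280) and (370,270), and the wrist shows no contact force. I'll thread the shackle over the hook tip, then lower.

Emit:
{"fn": "play_rows", "kwargs": {"plan": [[0, 0, -4, 0, 0, 0, 1], [0, 0, -5, 0, 0, 0, 1], [0, 0, -5, 0, 0, 0, 1], [0, 0, -5, 0, 0, 0, 1], [0, 0, -5, 0, 0, 0, 1], [0, 0, -5, 0, 0, 0, 1], [0, 0, -4.5, 0, 0, 0, 1], [0, 0, 0, 0, 0, 0, 1], [0, 0, 0, 0, 0, 0, 1]]}}

```text
clock: 11.45
eef_pos: [0.5199, 0.0605, 0.1122]
tool_rot: [-0.54, -0.457, 0.54, -0.457]
ft_force: [-0.5, -0.9, -2.6]
grip_width: 0.0367
```

Emit:
{"fn": "play_rows", "kwargs": {"plan": [[4, 0, 0, 0, 0, 0, 1], [4, 0, 0, 0, 0, 0, 1], [3, 0, 0, 0, 0, 0, 1], [2, 0, 0, 0, 0, 0, 1], [1, 0, 0, 0, 0, 0, 1], [0, 0, 0, 0, 0, 0, 1], [0, 0, 0, 0, 0, 0, 1]]}}

```text
clock: 12.03
eef_pos: [0.52, 0.0601, 0.0983]
tool_rot: [-0.54, -0.457, 0.54, -0.456]
ft_force: [0.6, -0.1, -1.9]
grip_width: 0.0363
```

Emit:
{"fn": "play_rows", "kwargs": {"plan": [[1, 0, 0, 0, 0, 0, 1], [0, 0, 0, 0, 0, 0, 1], [0, 0, 0, 0, 0, 0, 1]]}}

```text
clock: 12.28
eef_pos: [0.5203, 0.0602, 0.0976]
tool_rot: [0.54, 0.456, -0.54, 0.457]
ft_force: [0.6, 0.1, -0.2]
grip_width: 0.0363
```

Emit:
{"fn": "play_rows", "kwargs": {"plan": [[1, 0, 0, 0, 0, 0, 1], [0, 0, 0, 0, 0, 0, 1], [0, 0, 0, 0, 0, 0, 1]]}}

```text
clock: 12.53
eef_pos: [0.5204, 0.0602, 0.0974]
tool_rot: [0.54, 0.456, -0.54, 0.457]
ft_force: [-1.4, -0.5, 4.7]
grip_width: 0.0361
```

Contact came at the expected height and the force turned upward, so the bow is seated. Now a partial opening only.

Emit:
{"fn": "play_rows", "kwargs": {"plan": [[0, 0, 0, 0, 0, 0, 0.1], [0, 0, 0, 0, 0, 0, 0.0], [0, 0, 0, 0, 0, 0, -0.06], [0, 0, 0, 0, 0, 0, -0.06], [0, 0, 0, 0, 0, 0, -0.06], [0, 0, 0, 0, 0, 0, -0.06]]}}

```text
clock: 13.03
eef_pos: [0.5199, 0.0602, 0.0961]
tool_rot: [-0.54, -0.457, 0.54, -0.456]
ft_force: [0.4, 0.9, 0.3]
grip_width: 0.0452
```

```bash
python3 - <<'E'
from h import *
st()
for n in("side","top"):
    P=camera(n)
    for t in("padlock_bow","padlock_center"): 
        for d in pinpoint(t,P)[:5]:
            v=d["centre"]-C
            if np.hypot(v[0],v[1])<.06: print(n,t,np.round([v@XD,v@YD,v[2]],4),round(d["confidence"],2))
E
```

```text
t 13.03 tcp [0.5199 0.0602 0.0961] cab [-0.0002  0.0164  0.0961] w 0.0452 F [0.4 0.9 0.3] j6 1.85
side padlock_bow [0.     0.0148 0.126 ] 0.6
side padlock_center [-0.0018  0.0171  0.0896] 0.43
```

Emit:
{"fn": "play_rows", "kwargs": {"plan": [[-3, 0, 0, 0, 0, 0, -0.06], [-6, 0, 0, 0, 0, 0, -0.06], [-10, 0, 0, 0, 0, 0, -0.06], [-15, 0, 0, 0, 0, 0, -0.06], [-20, 0, 0, 0, 0, 0, -0.06], [-30, 0, 0, 0, 0, 0, -0.06], [-35, 0, 0, 0, 0, 0, -0.06], [-35, 0, 0, 0, 0, 0, 0.5], [-35, 0, 0, 0, 0, 0, 1], [-35, 0, 0, 0, 0, 0, 1], [-10, 0, 0, 0, 0, 0, 1], [0, 0, 0, 0, 0, 0, 1]]}}

```text
clock: 14.33
eef_pos: [0.5216, 0.0603, 0.3357]
tool_rot: [0.543, 0.455, -0.537, 0.458]
ft_force: [-0.0, 0.7, -0.2]
grip_width: 0.0001
```

```bash
python3 - <<'E'
from h import *
st()
for n in("side","top"):
    P=camera(n)
    for t in("padlock_bow","padlock_center","lid_edge"): 
        for d in pinpoint(t,P)[:5]:
            v=d["centre"]-C
            if np.hypot(v[0],v[1])<.2: print(n,t,np.round([v@XD,v@YD,v[2]],4),round(d["confidence"],2))
    W=cloud(P)-C;X=W@XD;Y=W@YD
    q=(abs(X)<.03)&(abs(Y)<.04)&(W[...,2]<.142)&(W[...,2]>.03)
    print(n,q.sum(),np.round([X[q].min(),X[q].max(),Y[q].min(),Y[q].max()],3))
    cv2.imwrite(f"pics/c6{n}.png",P["frame"][:,:,::-1])
p,q=go(cab(0,.205,.36),YAW)
p,q=go(cab(0,.205,.205),YAW,p,q)
a=cv2.imread("pics/c6side.png")[130:280,190:320];b=cv2.imread("pics/c6top.png")[165:275,200:290]
a=cv2.resize(a,(433,500));b=cv2.resize(b,(366,447));im=np.zeros((500,800,3),np.uint8);im[:,:433]=a;im[:447,434:800]=b;cv2.imwrite("pics/c6.png",im)
E
```

```text
t 14.33 tcp [0.5216 0.0603 0.3357] cab [0.0015 0.0168 0.3357] w 0.0001 F [-0.   0.7 -0.2] j6 1.85
side padlock_bow [-0.0012  0.0172  0.1237] 0.55
side padlock_bow [-0.0025 -0.0017 -0.0009] 0.46
side padlock_center [-0.0058  0.0177  0.0872] 0.44
side lid_edge [-0.0003  0.1365  0.2339] 0.66
side lid_edge [-0.0931 -0.1537 -0.0005] 0.61
side lid_edge [-0.0013  0.0155  0.1243] 0.16
side 54 [-0.004  0.017 -0.003  0.039]Traceback (most recent call last):
  File "<stdin>", line 11, in <module>
    return umr_minimum(a, axis, None, out, keepdims, initial, where)
ValueError: zero-size array to reduction operation minimum which has no identity
```

Emit:
{"fn": "play_rows", "kwargs": {"plan": [[0, 0, -15, 0, 0, 0, 1], [0, 0, -30, 0, 0, 0, 1], [0, 0, -36, 0, 0, 0, 1], [0, 0, -36, 0, 0, 0, 1], [0, 0, -36, 0, 0, 0, 1], [0, 0, -30, 0, 0, 0, 1], [0, 0, -10, 0, 0, 0, 1], [0, 0, 0, 0, 0, 0, 1]]}}

```text
clock: 15.4
eef_pos: [0.5517, 0.2529, 0.3284]
tool_rot: [-0.538, -0.458, 0.54, -0.457]
ft_force: [-0.4, -1.3, -0.4]
grip_width: 0.0002
```

```bash
python3 - <<'E'
from h import *
st()
for n in("side","top"):
    P=camera(n)
    W=cloud(P)-C;X=W@XD;Y=W@YD
    q=(abs(X)<.03)&(abs(Y)<.04)&(W[...,2]<.142)&(W[...,2]>.03)
    if q.any():print(n,q.sum(),np.round([X[q].min(),X[q].max(),Y[q].min(),Y[q].max()],3))
    cv2.imwrite(f"pics/c6{n}.png",P["frame"][:,:,::-1])
p,q=go(cab(0,.21,.205),YAW)
a=cv2.imread("pics/c6side.png")[130:280,190:320];b=cv2.imread("pics/c6top.png")[165:275,200:290]
a=cv2.resize(a,(433,500));b=cv2.resize(b,(366,447));im=np.zeros((500,800,3),np.uint8);im[:,:433]=a;im[:447,434:800]=b;cv2.imwrite("pics/c6.png",im)
E
```

```text
t 15.4 tcp [0.5517 0.2529 0.3284] cab [-0.0008  0.2117  0.3284] w 0.0002 F [-0.4 -1.3 -0.4] j6 2.16
side 54 [-0.004  0.017 -0.001  0.04 ]
top 215 [-0.022  0.023  0.002  0.039]
turn [0.0003 0.0017 0.0011] shift [124.6   0.2  -1.2] len 124.6
```

View pics/c6.png

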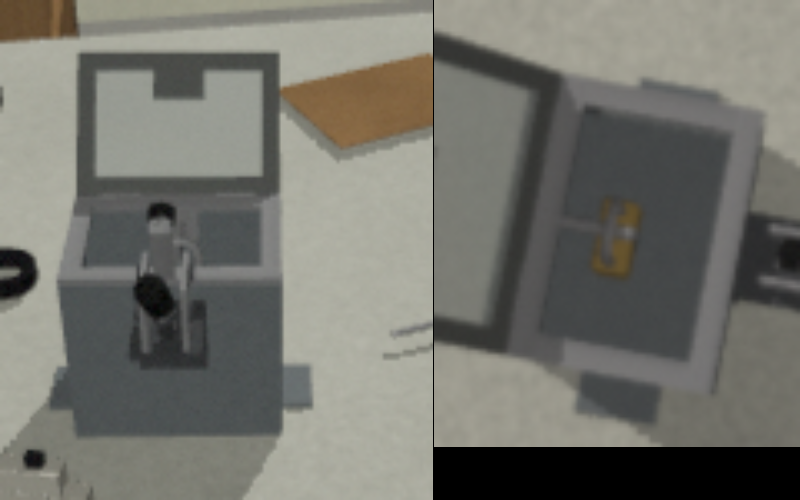

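The padlock hangs with its bow behind the upturned tip, at right-crop (610,240), upright and centred. Now I'll go down behind the lid and sweep it over.

Emit:
{"fn": "play_rows", "kwargs": {"plan": [[20, 0, 0, 0, 0, 0, 1], [30, 0, 0, 0, 0, 0, 1], [30, 0, 0, 0, 0, 0, 1], [20, 0, 0, 0, 0, 0, 1], [6, 0, 0, 0, 0, 0, 1], [0, 0, 10, 0, 0, 0, 1], [0, 0, 15, 0, 0, 0, 1], [0, 0, 15, 0, 0, 0, 1], [0, 0, 10, 0, 0, 0, 1], [0, 0, 10, 0, 0, 0, 1], [0, 0, 10, 0, 0, 0, 1], [0, 0, 10, 0, 0, 0, 1], [0, 0, 10, 0, 0, 0, 1], [0, 0, 10, 0, 0, 0, 1], [0, 0, 10, 0, 0, 0, 1]]}}

```text
clock: 16.75
eef_pos: [0.5337, 0.1411, 0.2249]
tool_rot: [0.54, 0.456, -0.54, 0.457]
ft_force: [0.8, 2.0, 0.9]
grip_width: 0.0001
```

```bash
python3 - <<'E'
from h import *
st()
P=camera("side")
for d in pinpoint("lid_edge",P)[:2]:
    v=d["centre"]-C;print(np.round([v@XD,v@YD,v[2]],4),d["confidence"])
p,q=go(cab(0,.03,.222),YAW)
E
```

```text
t 16.75 tcp [0.5337 0.1411 0.2249] cab [1.000e-04 9.840e-02 2.249e-01] w 0.0001 F [0.8 2.  0.9] j6 2.0
[-2.000e-04  8.300e-02  2.615e-01] 0.85
turn [-0.0023  0.0018  0.0007] shift [ 2.2  0.3 67.1] len 67.1
```

Lid is at about 1.8 rad and following with 2 N. I'll continue over the top and down.

Emit:
{"fn": "play_rows", "kwargs": {"plan": [[0, 0, 10, 0, 0, 0, 1], [0, 0, 10, 0, 0, 0, 1], [0, 0, 10, 0, 0, 0, 1], [0, 0, 10, 0, 0, 0, 1], [0, 0, 10, 0, 0, 0, 1], [0, 0, 10, 0, 0, 0, 1], [2, 0, 10, 0, 0, 0, 1], [6, 0, 8, 0, 0, 0, 1], [6, 0, 8, 0, 0, 0, 1], [8, 0, 8, 0, 0, 0, 1], [8, 0, 7, 0, 0, 0, 1], [8, 0, 7, 0, 0, 0, 1], [8, 0, 5, 0, 0, 0, 1], [0, 0, 0, 0, 0, 0, 1]]}}

```text
clock: 18.02
eef_pos: [0.5133, 0.0293, 0.1758]
tool_rot: [-0.539, -0.457, 0.542, -0.455]
ft_force: [-1.2, -1.0, 0.2]
grip_width: -0.0002
```

```bash
python3 - <<'E'
from h import *
st()
P=camera("side")
for d in pinpoint("lid_edge",P)[:2]:
    v=d["centre"]-C;print(np.round([v@XD,v@YD,v[2]],4),d["confidence"])
E
```

```text
t 18.02 tcp [0.5133 0.0293 0.1758] cab [-0.0015 -0.0152  0.1758] w -0.0002 F [-1.2 -1.   0.2] j6 1.8
[ 0.     -0.052   0.1774] 0.87
```

Emit:
{"fn": "play_rows", "kwargs": {"plan": [[4, 0, 1, 0, 0, 0, 1], [4, 0, 1, 0, 0, 0, 1], [4, 0, 1, 0, 0, 0, 1], [3, 0, 1, 0, 0, 0, 1], [2, 0, 0, 0, 0, 0, 1], [1, 0, 0, 0, 0, 0, 1], [0, 0, 0, 0, 0, 0, 1], [0, 0, 0, 0, 0, 0, 1]]}}

```text
clock: 18.78
eef_pos: [0.5142, 0.0267, 0.1602]
tool_rot: [-0.54, -0.457, 0.54, -0.456]
ft_force: [-0.3, 0.4, 0.5]
grip_width: -0.0
```

Emit:
{"fn": "play_rows", "kwargs": {"plan": [[1, 0, 0, 0, 0, 0, 1], [1, 0, 0, 0, 0, 0, 1], [0, 0, 0, 0, 0, 0, 1], [0, 0, 0, 0, 0, 0, 1]]}}

```text
clock: 19.12
eef_pos: [0.5143, 0.0267, 0.1583]
tool_rot: [0.54, 0.457, -0.54, 0.457]
ft_force: [0.8, -0.7, -0.7]
grip_width: -0.0003
```

Emit:
{"fn": "play_rows", "kwargs": {"plan": [[1, 0, 0, 0, 0, 0, 1], [1, 0, 0, 0, 0, 0, 1], [0, 0, 0, 0, 0, 0, 1], [0, 0, 0, 0, 0, 0, 1]]}}

```text
clock: 19.45
eef_pos: [0.5144, 0.0267, 0.158]
tool_rot: [0.54, 0.456, -0.54, 0.457]
ft_force: [-4.2, -0.3, 8.9]
grip_width: -0.0003
```

```bash
python3 - <<'E'
from h import *
st()
for n in("side","top"):
    P=camera(n);W=cloud(P)-C;X=W@XD;Y=W@YD;Z=W[...,2]
    for s in(-1,1):
        for y0 in(-.05,.05):
            q=(s*X>.068)&(s*X<.078)&(abs(Y-y0)<.006)&(Z>.14)&(Z<.2);print(n,s,y0,q.sum(),np.round(np.median(Z[q]),4))
    for d in pinpoint("lid_edge",P)[:2]:
        v=d["centre"]-C;print(np.round([v@XD,v@YD,v[2]],4),d["confidence"])
E
```

```text
t 19.45 tcp [0.5144 0.0267 0.158 ] cab [ 0.     -0.0176  0.158 ] w -0.0003 F [-4.2 -0.3  8.9] j6 1.79
side -1 -0.05 19 0.158
side -1 0.05 10 0.1587
side 1 -0.05 16 0.1586
side 1 0.05 8 0.1579
[-0.0018 -0.056   0.1557] 0.82
top -1 -0.05 0 nan
top -1 0.05 0 nan
top 1 -0.05 3 0.1578
top 1 0.05 0 nan
  return _methods._mean(a, axis=axis, dtype=dtype,
  ret = ret.dtype.type(ret / rcount)
```

The lid lies flat at z 0.158 on every sampled corner. Now over the clamp to its outer side.

Emit:
{"fn": "play_rows", "kwargs": {"plan": [[-10, 0, 0, 0, 0, 0, 1], [-30, 0, 0, 0, 0, 0, 1], [-36, 0, 0, 0, 0, 0, 1], [-36, 0, 0, 0, 0, 0, 1], [-36, 0, 0, 0, 0, 0, 1], [-30, 0, 0, 0, 0, 0, 1], [-10, 0, 0, 0, 0, 0, 1], [0, 0, 15, 0, 0, 0, 1], [0, 0, 30, 0, 0, 0, 1], [0, 0, 36, 0, 0, 0, 1], [0, 0, 36, 0, 0, 0, 1], [0, 0, 36, 0, 0, 0, 1], [0, 0, 36, 0, 0, 0, 1], [0, 0, 24, 0, 0, 0, 1], [0, 0, 10, 0, 0, 0, 1], [0, 0, 0, 0, 0, 0, 1]]}}

```text
clock: 20.98
eef_pos: [0.4768, -0.1952, 0.3443]
tool_rot: [-0.541, -0.456, 0.541, -0.456]
ft_force: [-0.2, 0.6, 1.5]
grip_width: -0.0002
```

```bash
python3 - <<'E'
from h import *
st()
for n in("side","top"):
    P=camera(n)
    for j in("clamp_tip","lid_edge"):
        for d in pinpoint(j,P)[:2]:
            v=d["centre"]-C;print(j,np.round([v@XD,v@YD,v[2]],4),round(d["confidence"],2))
p,q=go(cab(0,-.238,.212),YAW)
p,q=go(cab(0,-.125,.212),YAW,p,q)
E
```

```text
t 20.98 tcp [ 0.4768 -0.1952  0.3443] cab [-2.000e-04 -2.426e-01  3.443e-01] w -0.0002 F [-0.2  0.6  1.5] j6 1.35
clamp_tip [-0.0033 -0.1762  0.2287] 0.68
lid_edge [-0.0017 -0.0574  0.1551] 0.68
lid_edge [-0.0009 -0.1732  0.2288] 0.66
clamp_tip [-0.1721  0.154  -0.0004] 0.63
clamp_tip [ 0.0006 -0.1795  0.2269] 0.56
lid_edge [ 1.000e-04 -6.430e-02  1.505e-01] 0.57
turn [ 0.0023 -0.0003 -0.0001] shift [ 1.324e+02 -1.000e-01 -1.200e+00] len 132.5
turn [0. 0. 0.] shift [   0.    0. -113.] len 113.0
```

Emit:
{"fn": "play_rows", "kwargs": {"plan": [[20, 0, 0, 0, 0, 0, 1], [34, 0, 0, 0, 0, 0, 1], [34, 0, 0, 0, 0, 0, 1], [30, 0, 0, 0, 0, 0, 1], [14, 0, 0, 0, 0, 0, 1], [0, 0, -10, 0, 0, 0, 1], [0, 0, -15, 0, 0, 0, 1], [0, 0, -10, 0, 0, 0, 1], [0, 0, -10, 0, 0, 0, 1], [0, 0, -10, 0, 0, 0, 1], [0, 0, -10, 0, 0, 0, 1], [0, 0, -10, 0, 0, 0, 1], [0, 0, -10, 0, 0, 0, 1], [0, 0, -10, 0, 0, 0, 1], [0, 0, -10, 0, 0, 0, 1], [0, 0, -6, 0, 0, 0, 1], [0, 0, -4, 0, 0, 0, 1], [0, 0, 0, 0, 0, 0, 1], [0, 0, 0, 0, 0, 0, 1]]}}

```text
clock: 22.87
eef_pos: [0.4964, -0.0795, 0.2121]
tool_rot: [-0.54, -0.457, 0.54, -0.457]
ft_force: [0.3, 0.2, 0.8]
grip_width: -0.0
```

```bash
python3 - <<'E'
from h import *
st()
for n in("side","top"):
    P=camera(n)
    for d in pinpoint("clamp_tip",P)[:2]:
            v=d["centre"]-C;print(np.round([v@XD,v@YD,v[2]],4),round(d["confidence"],2))
E
```

```text
t 22.87 tcp [ 0.4964 -0.0795  0.2121] cab [-1.000e-04 -1.252e-01  2.121e-01] w -0.0 F [0.3 0.2 0.8] j6 1.58
[-0.1704  0.1562  0.0011] 0.69
```

No force remains on the tool, so the handle sprang over. I'll retreat and check.

Emit:
{"fn": "play_rows", "kwargs": {"plan": [[0, 0, 15, 0, 0, 0, 1], [0, 0, 30, 0, 0, 0, 1], [0, 0, 35, 0, 0, 0, 1], [0, 0, 20, 0, 0, 0, 1], [-30, 0, 0, 0, 0, 0, 1], [-35, 0, 0, 0, 0, 0, 1], [-35, 0, 0, 0, 0, 0, 1], [-20, 0, 0, 0, 0, 0, 1], [0, 0, 0, 0, 0, 0, 1], [0, 0, 0, 0, 0, 0, 1]]}}

```text
clock: 23.9
eef_pos: [0.4803, -0.1792, 0.3336]
tool_rot: [0.541, 0.455, -0.54, 0.457]
ft_force: [0.4, 0.3, -0.6]
grip_width: -0.0004
```

```bash
python3 - <<'E'
from h import *
st()
for n in("side","top"):
    P=camera(n)
    for t in("clamp_tip","lid_edge","padlock_bow","tape","breaker","screwdriver","short_padlock_center"):
        for d in pinpoint(t,P)[:2]:
            v=d["centre"]-C;print(n,t,np.round(d["centre"],3),"cab",np.round([v@XD,v@YD,v[2]],4),round(d["confidence"],2))
    cv2.imwrite(f"pics/c7{n}.png",P["frame"][:,:,::-1])
a=cv2.imread("pics/c7side.png")[120:280,180:310];b=cv2.imread("pics/c7top.png")[165:275,200:290]
a=cv2.resize(a,(433,533));b=cv2.resize(b,(366,447));im=np.zeros((533,800,3),np.uint8);im[:,:433]=a;im[:447,434:800]=b;cv2.imwrite("pics/c7.png",im)
E
```

```text
t 23.9 tcp [ 0.4803 -0.1792  0.3336] cab [ 0.0006 -0.2262  0.3336] w -0.0004 F [ 0.4  0.3 -0.6] j6 1.38
side clamp_tip [ 0.503 -0.04   0.257] cab [-2.000e-04 -8.560e-02  2.567e-01] 0.92
side lid_edge [ 0.504 -0.011  0.156] cab [-0.0039 -0.0563  0.1564] 0.81
side padlock_bow [ 0.48  -0.255  0.091] cab [ 0.0129 -0.3006  0.0912] 0.77
side padlock_bow [ 0.556 -0.316  0.094] cab [ 0.0982 -0.3487  0.0936] 0.63
side tape [ 0.507 -0.013  0.156] cab [-0.0009 -0.0581  0.1556] 0.62
side tape [ 0.376  0.221 -0.003] cab [-0.1691  0.1509 -0.0026] 0.56
side breaker [ 0.398 -0.091 -0.003] cab [-0.0951 -0.1526 -0.0032] 0.78
side screwdriver [ 0.792  0.088 -0.003] cab [ 0.2639  0.0895 -0.0027] 0.66
side short_padlock_center [ 0.648 -0.232  0.032] cab [ 0.1743 -0.2504  0.0324] 0.86
top clamp_tip [ 0.505 -0.042  0.258] cab [ 0.0024 -0.0873  0.2583] 0.43
top lid_edge [ 0.505 -0.015  0.152] cab [-0.0019 -0.0603  0.152 ] 0.77
top tape [0.374 0.224 0.003] cab [-0.1716  0.1533  0.0029] 0.83
top breaker [ 0.397 -0.096 -0.001] cab [-0.0954 -0.1579 -0.0013] 0.65
top screwdriver [0.797 0.094 0.002] cab [0.2674 0.0959 0.0015] 0.93
top short_padlock_center [ 0.649 -0.232  0.031] cab [ 0.1755 -0.2506  0.0314] 0.61
```

View pics/c7.png

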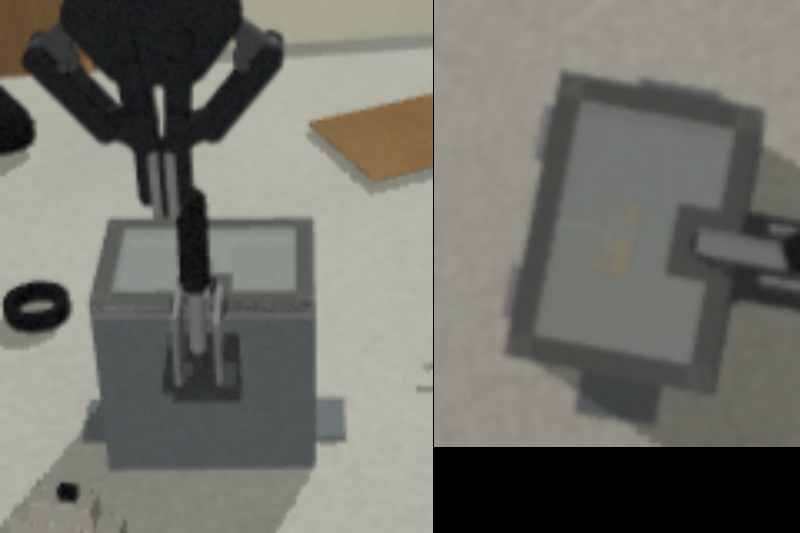

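The lid is shut and the pad is down on its edge at right-crop (695,240). The handle is over at the stop: its tip is at cabinet y -0.086, z 0.257, against an expected -0.089, 0.259. The padlock is still hanging, seen through the lid at (618,240), and the bystanders have not moved.

```bash
python3 -c "
from workcell import *
print(job_done())"
```

```text
the job is handed in; nothing more can be done
None
```

The job is handed in at about 24 s of the 64 s allowed; `job_done()` gave no verdict.

**What I did**
- I picked the long brass padlock rather than the short, red or purple ones.
- I took it in through the hatch with the tool vertical, threaded the shackle over the hook tip, and lowered it until the wrist felt the bow seat.
- I opened the gripper only partly to let go, so its linkages stayed clear of the frame.
- I swept the lid over from behind, pressed it flat, then pushed the clamp handle past its dead point.

**Last checks**
- **Padlock:** it still hangs on the hook, seen through the shut lid. Before the lid closed, the bow was found within about 5 mm of the hook across the bar and along it. One reading put its height at 0.124–0.126 m against 0.130 m. That is slightly low but inside the 8 mm limit and near the network's own error.
- **Lid:** the depth picture showed it flat at z = 0.158 m, as it should be when shut.
- **Clamp:** the handle tip was within 4 mm of its stop position and the pad lies on the lid's edge in the picture. The pad's force on the lid could not be measured.
- **Bystanders:** all four were found within about 7 mm of where they started, which is measurement noise.
- **Robot:** it stood clear of everything with no force on the tool.

No check failed. A few network detections were plainly wrong, such as the tape reported on the lid, and I ignored them.

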